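Close the split spindle bearing of the key-cutting machine and hold it shut

TASK

The spindle of the green key-cutting machine lies in its open bearing block: fetch the bearing cap from the steel tray, fit it on the block's two dowels with the yellow paint marks at the same end, and press it down against the springy rubber ring of the bearing until the joint is closed all along. Finish while holding it: keep the cap pressed fully home, without letting go, so that a mate can put in the screws. Do not touch the cutter wheel, and leave the wrench, oil bottle and padlock where they are.

Things in the scene. Friction and masses are not known exactly. Their poses are not given: they have to be found in the camera images.
- cap: Upper half of the bearing block: green cast cap, 152 (own x) by 44 mm (own y), 0.51 to 0.69 kg, joint face down in the tray. Origin: on the bore axis, middle of the flat joint face (underside); z up. End flanges, 14 mm thick, from x = 34 to 76 mm, each with a dowel hole at x = +-64 mm, y = 0. Yellow paint mark at the +x end (bigger hole). Seated, its frame coincides with block's.
- cap_grip (a point): where to grip the cap from above: 31 mm over its origin, inside the hollow half-round arch (68 mm wide in x, 34 mm high), between its flat upright end faces at y = +-22 mm (44 mm apart; each open within 12 mm of the origin for the shaft). A boss (18 mm diameter) on the arch reaches to 42 mm, its brass nipple to 52 mm above the origin
- cap_hole_a (a point): centre of the bigger dowel hole (11.4 mm diameter) at the joint face of the cap, 64 mm from the cap's origin along its +x, at the yellow-marked end; both hole mouths have a 1.5 mm chamfer
- cap_hole_b (a point): centre of the smaller dowel hole (9.4 mm diameter) at the joint face of the cap, at x = -64 mm
- block: Lower half, fixed on the machine, 170 mm long (own x) by 48 mm, flat joint face about 105 mm above the bench. Origin: on the spindle axis, middle of the joint face; x towards the yellow-marked end, y along the spindle to the cutter wheel, z up. Over its joint face: pulley (80 mm diameter) from y = -75 mm on; other, closed bearing at y = -160 mm, 52 mm high; motor at x = 175 mm, 55 mm high
- spindle_top (a point): highest line of the steel spindle (16 mm diameter, along the block's y), 8 mm above the joint face, at y = 40 mm, beside the bearing; it runs out of the block on both sides, so fingers that grip the cap's end faces must keep their tips over 10 mm above the cap's joint face
- rubber_crest (a point): top of the black rubber ring round the bearing in the block, on the block's z axis, 28.6 mm above its origin. A cap let down on the dowels first rests on it, 3 mm above the joint face; it gives like a spring (8 N at first, 15 N when closed: 8 to 10 N of push beside the cap's weight), so the cap rises again if let go
- dowel_a (a point): tip of the thicker dowel (10 mm diameter, standing 11 mm above the joint face, the last 4 mm tapered) on the block, at x = +64 mm, at the yellow-marked end
- dowel_b (a point): tip of the thinner dowel (8 mm diameter, 11 mm tall, tapered) on the block, at x = -64 mm
- cutter: Toothed steel cutter wheel, 70 mm diameter and 6 mm thick, on the spindle end; not to be touched. Origin the same as block's; the wheel is at y = 81 to 87 mm and reaches 36 mm above the joint face
- tray: Shallow steel parts tray, 200 by 170 mm, rim 13 mm high, fixed on the bench; origin at the centre of its underside, floor 3 mm thick
- wrench: Steel wrench lying on the bench, 170 mm long; origin at its middle, on the bench
- oil_bottle: White oil bottle with red cap, 48 mm diameter, 120 mm tall; origin at the centre of its underside
- padlock: Brass padlock lying flat, 45 by 25 mm, 24 mm thick; origin under the middle of its case
Mind the look-alikes: they are no part of the job. Of the things that look like the cap, take the one that is nearest to the robot's base at the start.

How it is judged:
By the outcome, as a careful person would: the job done as asked, in the order asked, and still so for the second after the job is handed in, while the arm keeps its last pose, push and grip.
It also fails if it takes over 51 s, if anything falls off the work surface, if the arm or the gripper's body presses on something with over 40 N, if the wrist force passes 120 N, or if a joint passes its speed limit or range.

ROBOT

A 6-joint arm with a two-finger parallel gripper is mounted at the origin on the work surface. World frame = base frame: x ahead of the robot, y to its left, z up, the work surface at z = 0. Lengths are in m, angles in rad, forces in N, time in s.
With the tool pointing down it reaches from about 0.25 to 0.775 m from the base axis. Payload 4 kg.
Tool frame: the origin (TCP) lies between the finger pads; the fingertips stand 14 mm ahead of it and the grasp point (between the pads) lies 5 mm behind it (nose_length is the distance from the TCP to the fingertips, in m); z points along the fingers, y is the line along which they close (so a half turn about z gives the same grasp; the last joint's range is limited). The gripper opens to 94 mm and grips with 3 to 60 N. Pads are 16 mm wide; open, the fingers measure 119 mm over their backs; the gripper's body (75 mm by 177 mm) begins 78 mm behind the grasp point.
Start: joints at [1.117, 0.087, 1.371, -0, 1.684, -0.103], TCP at [0.189, 0.517, 0.22] pointing down, gripper open.
Joint ranges: [-3.1, 3.1], [-0.76, 2.03], [0.27, 2.55], [-1.08, 4.22], [0.17, 2.65], [-2.57, 2.57]. Speed limits (rad/s): [2.79, 2.79, 3.14, 3.14, 3.14, 3.14].

INTERFACE

Orientations are given as [roll, pitch, yaw] about the fixed x, y, z axes, in that order (R = Rz(yaw) Ry(pitch) Rx(roll)).
In Python, from bench import * gives the robot as it stands.
- The arm moves only by the tool move_arm, never from a script. Its argument "steps" is one flat list of numbers, 7 for each row, row after row: the turn, a rotation vector about the world's x, y, z in rad, then the shift along the world's x, y, z in m, then the opening, from 0 (shut) to 1 (fully open). A call has 1 to 12 rows; each row is the pose to reach, as a shift and turn from the pose commanded when the call began; what a row does not reach only later rows make up. A row lasts 1/10 s, in which the tool goes at most 50 mm and 8.59 degrees, less where a joint would pass 70% of its speed; a pose out of reach is approached as far as the arm can. A call with a gripper value outside its range is refused whole. The fingers move at their own pace and stop on an object; the grip force is fixed at half the most. Time passes only in rows, so rows that repeat a pose let the fingers close. It gives the time, the measured TCP pose, the force, the opening and the grip force at its end, in the units of the state.
- get_obs(): the state, without advancing time (a new reading comes with each control period).
- snapshot(name): name is "scene" or "top" or "wrist"; returns (picture, depth): 384x512x3 uint8, red, green, blue; 384x512 float32, m along the optical axis (not along the pixel's ray), 0 where there is no reading.
- camera_model(name): a dict with "fx", "fy", "cx", "cy" (pixels), "k1" (the pictures are not rectified: a ray, as slopes to the right and down, at radius r is drawn at 1 + k1 r^2 times it, then the intrinsics apply), "rvec" (rotation vector, rad) and "tvec" (3), from world to camera coordinates, as OpenCV has them. Camera axes: x right, y down, z forward; pixel columns grow to the right and rows downward; lengths in m; the calibration is good to about 2 mm. A picture is of the moment at which its call begins: read the wrist's pose just before it. camera_model takes no time and is no camera call; for the wrist camera it gives the pose at the moment of the call.
- close_job(): hands the job in; it is judged then, once.
Trained networks look in the newest picture that a camera, given by its name, has taken for a name from the list of things; names that differ only in an ending like _2 or _b are one class to them, and where a whole thing is asked for, a point or a joint stands for the part that bears it (a point fixed in the world has none). Each returns a list of dicts, best first, with "score" (0 to 1); they miss things now and then, are a little off and sometimes report something else, mostly with a low value. They report only what shows in the picture. A call takes as long as a camera call. They do not tell look-alikes from the thing itself.
- silhouettes(camera, target): "pixels" (384x512 bool, what is visible of it) and "uv" ([column, row] in pixels, amid what is visible of it).
- spot_point(camera, target): "uv" ([column, row] in pixels: a listed point, or the origin of a listed thing).
The state is a dict: "time": time; "joint_positions": joint angles; "qvel": joint speeds; "joint_torque": joint torques, N m; "tool_pos": TCP position; "ee_rot": TCP orientation; "wrist_force": force on the tool from outside, world axes, zero at the start; "wrist_torque": the same for the moment, N m; "width": finger opening in m; "finger_force": force on a finger pad.
Only numpy, scipy, OpenCV 4.12 (cv2) and the standard library are available. Lean on these libraries where they do the work, as an engineer would, in place of code of your own. Each camera call takes 0.05 s, during which the arm holds its last target. There are 200 camera calls.

## Working session

There is one attempt and no reset: what is moved stays moved. The work goes in short steps, Python scripts to look and compute and a tool call to move; the robot and the scene stay as the last step left them, time stands still between calls to the robot, and variables do not carry over. Pictures are saved under pics/ and viewed, at most 10 in all, crops included, and the job is handed in when it is done.

Besides the shell and the picture viewer there is one more tool, called after "Call:" by a JSON object that holds its "method" and its "body", one argument or row to a line. move_arm: Moves the arm, as the interface text tells. Its arguments: {"type":"object","properties":{"steps":{"type":"array"}},"required":["steps"]}

```bash
mkdir -p pics
cat > h.py <<'E'
from bench import *
import numpy as np, cv2
from scipy.spatial.transform import Rotation as R
def cam(n):
    m=camera_model(n); Rm=cv2.Rodrigues(np.array(m["rvec"],float))[0]; return m,Rm,np.array(m["tvec"],float).ravel()
def ray(n,uv,c=None):
    m,Rm,t=c or cam(n)
    d=np.array([(uv[0]-m["cx"])/m["fx"],(uv[1]-m["cy"])/m["fy"]]); s=d.copy()
    for _ in range(20): s=d/(1+m["k1"]*(s@s))
    return -Rm.T@t, Rm.T@np.array([s[0],s[1],1.])
def at_z(n,uv,z,c=None):
    o,d=ray(n,uv,c); return o+d*(z-o[2])/d[2]
def at_d(n,uv,dep,c=None):
    o,d=ray(n,uv,c); return o+d*dep
def cloud(n,dep,mask,c=None):
    m,Rm,t=c or cam(n)
    v,u=np.nonzero(mask&(dep>0)); 
    d=np.stack([(u-m["cx"])/m["fx"],(v-m["cy"])/m["fy"]],1); s=d.copy()
    for _ in range(20): s=d/(1+m["k1"]*(s**2).sum(1,keepdims=True))
    z=dep[v,u]; P=np.c_[s*z[:,None],z]
    return (P-t)@Rm
def proj(n,X,c=None):
    m,Rm,t=c or cam(n); p=Rm@np.array(X)+t; s=p[:2]/p[2]; s=s*(1+m["k1"]*(s@s)); return s*[m["fx"],m["fy"]]+[m["cx"],m["cy"]]
E
python3 - <<'E'
from h import *
ims=[]
for n in ["scene","top"]:
    p,d=snapshot(n); np.savez(f"{n}0.npz",p=p,d=d); ims.append(p)
    for t in ["cap","block","tray","cutter","cap_hole_a","cap_hole_b","dowel_a","dowel_b","rubber_crest","spindle_top","cap_grip"]:
        for r in spot_point(n,t)[:4]:
            u=np.array(r["uv"]); 
            ui=np.clip(np.round(u).astype(int),0,[511,383]); dd=d[ui[1],ui[0]]
            print(n,t,round(r["score"],2),u.round(1),at_d(n,u,dd).round(3) if dd>0 else None)
cv2.imwrite("pics/a.png",cv2.resize(ims[0],(800,600))[:,:,::-1]); cv2.imwrite("pics/b.png",cv2.resize(ims[1],(800,600))[:,:,::-1])
E
```

```text
scene cap 0.82 [366.7 171.9] [0.426 0.549 0.024]
scene cap 0.55 [288.4 191.7] [0.511 0.303 0.023]
scene cap 0.55 [370.7 241.8] [0.7   0.505 0.026]
scene block 0.73 [130.9 194.8] [ 0.62 -0.11  0.12]
scene tray 0.74 [286.2 191.4] [0.512 0.297 0.025]
scene tray 0.34 [278.  179.1] [0.454 0.275 0.021]
scene cutter 0.47 [288.7 193.9] [0.516 0.304 0.019]
scene cap_hole_a 0.96 [278.8 178.5] [0.449 0.277 0.019]
scene cap_hole_a 0.75 [354.4 176.1] [0.434 0.51  0.014]
scene cap_hole_a 0.69 [394.3 245.7] [0.704 0.568 0.014]
scene cap_hole_a 0.64 [345.7 241. ] [0.687 0.444 0.013]
scene cap_hole_b 0.96 [278.8 178.5] [0.449 0.277 0.019]
scene cap_hole_b 0.75 [354.4 176.1] [0.434 0.51  0.014]
scene cap_hole_b 0.69 [394.3 245.7] [0.704 0.568 0.014]
scene cap_hole_b 0.64 [345.7 241. ] [0.687 0.444 0.013]
scene dowel_a 0.73 [142.8 177.5] [ 0.545 -0.098  0.112]
scene dowel_a 0.62 [360.2 199.6] [0.546 0.506 0.024]
scene dowel_a 0.6 [121.7 210.2] [ 0.66  -0.129  0.104]
scene dowel_b 0.73 [142.8 177.5] [ 0.545 -0.098  0.112]
scene dowel_b 0.62 [360.2 199.6] [0.546 0.506 0.024]
scene dowel_b 0.6 [121.7 210.
[... 991 characters left out ...]
 cap_hole_b 0.96 [150.3 169.6] [0.665 0.455 0.014]
top cap_hole_b 0.91 [105.6 166.8] [0.686 0.574 0.011]
top cap_hole_b 0.78 [ 94.8 293.6] [0.363 0.611 0.015]
top cap_hole_b 0.76 [208.2 211.3] [0.539 0.313 0.017]
top dowel_a 0.57 [382.2 134.2] [ 0.666 -0.13   0.111]
top dowel_a 0.56 [380.4 185.3] [ 0.54  -0.103  0.117]
top dowel_b 0.57 [382.2 134.2] [ 0.666 -0.13   0.111]
top dowel_b 0.56 [380.4 185.3] [ 0.54  -0.103  0.117]
top rubber_crest 0.4 [383.  154.6] [ 0.608 -0.115  0.136]
top spindle_top 0.57 [364.4 155.3] [ 0.617 -0.078  0.115]
top cap_grip 0.98 [111.5 274.1] [0.406 0.562 0.029]
top cap_grip 0.89 [214.6 232.4] [0.48  0.298 0.045]
top cap_grip 0.74 [127.1 164.7] [0.677 0.507 0.041]
```

View pics/a.png

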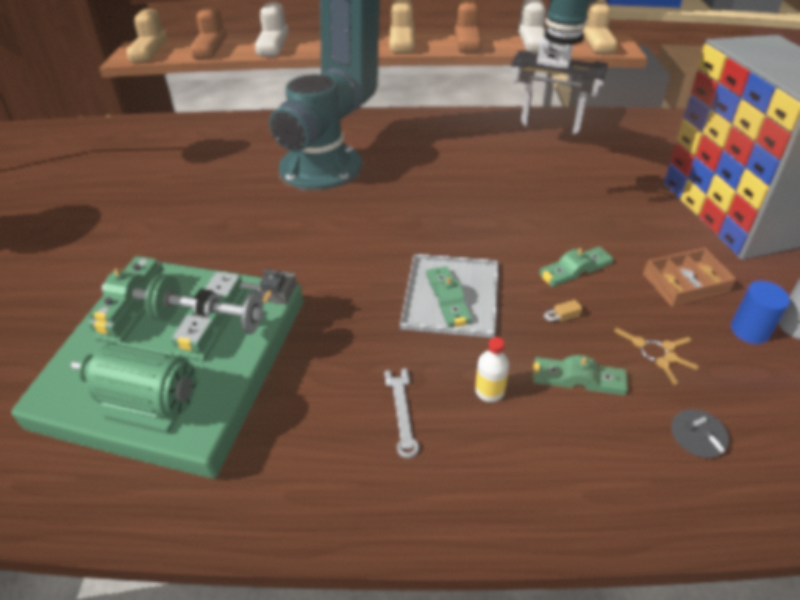

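View pics/b.png

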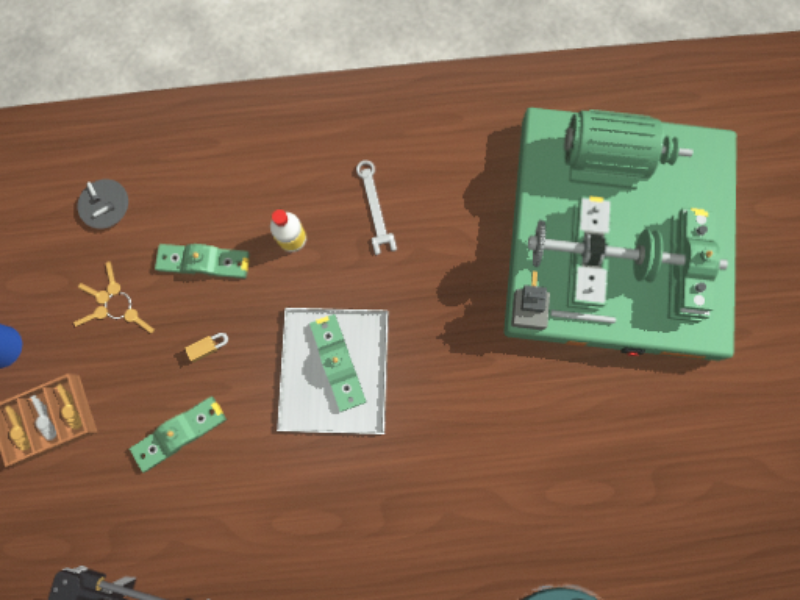

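Three things look like the cap, in top.png pixels at 800 wide:
- In the tray, at (337,362), about 0.57 m from the base.
- By the padlock, at (177,435), about 0.69 m.
- By the bottle, at (202,260), about 0.84 m.

The one in the tray fits: it is in the steel tray and nearest to the base, with its yellow mark at the far (+x) end. I'll confirm it in a crop. The block is at about (593,250), with its yellow mark also at the far end and the cutter to the left (+y).

Run:
```python
from h import *
o=get_obs(); print(o["time"],o["tool_pos"],o["ee_rot"],o["width"])
z=np.load("top0.npz");p,d=z["p"],z["d"]
c=p[190:285,170:265]; b=p[110:215,330:470]
im=np.hstack([cv2.resize(c,(380,400),interpolation=2),cv2.resize(b,(420,400),interpolation=2)])
cv2.imwrite("pics/c.png",im[:,:,::-1])
m,Rm,t=cam("wrist"); print("wrist cam pos",-Rm.T@t,"fwd",Rm[2],"right",Rm[0],m["fx"])
for n,t in [("top","cap"),("top","block")]:
    for r in silhouettes(n,t)[:3]:
        q=cloud(n,d,r["pixels"]); print(t,round(r["score"],2),r["uv"],np.median(q,0).round(3),cv2.minAreaRect(q[:,:2].astype(np.float32)*1000))
```

```text
1.2 [0.18901441 0.51652892 0.21949749] [ 3.14150444e+00 -4.20128141e-05  2.79079964e+00] 0.09397306183264151
wrist cam pos [0.11165635 0.54425175 0.38488959] fwd [ 0.26406539 -0.09568935 -0.95974633] right [0.34432672 0.9388492  0.00113249] 318.15271652153683
cap 0.82 [214.2, 229.3] [0.483 0.298 0.019] ((486.13458251953125, 300.79815673828125), (153.35691833496094, 49.7652702331543), 12.579136848449707)
cap 0.72 [108.2, 275.7] [0.399 0.558 0.016] ((400.007568359375, 567.2206420898438), (51.85940933227539, 159.47608947753906), 26.9996337890625)
cap 0.72 [129.2, 167.0] [0.678 0.504 0.016] ((680.93359375, 512.1446533203125), (153.0481414794922, 45.1087532043457), 78.54535675048828)
block 0.61 [374.4, 168.9] [ 0.585 -0.107  0.105] ((613.3635864257812, -120.08600616455078), (60.87964630126953, 188.13449096679688), 77.47442626953125)
```

View pics/c.png

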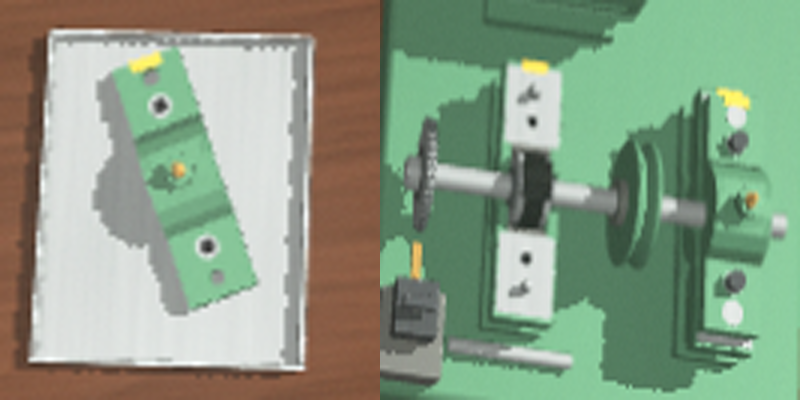

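The crop confirms it: the cap lies in the tray, arch up, yellow mark at its far end. The block's yellow mark is at the far end too. Next is a wrist look from above the cap.

Call:
{"method": "move_arm", "body": {
  "steps": [0,0,0.14,0.037,-0.027,0,1,0,0,0.28,0.074,-0.054,0,1,0,0,0.42,0.111,-0.081,0,1,0,0,0.57,0.148,-0.108,0,1,0,0,0.57,0.185,-0.135,0,1,0,0,0.57,0.222,-0.162,0,1,0,0,0.57,0.259,-0.19,0,1,0,0,0.57,0.295,-0.217,0,1,0,0,0.57,0.295,-0.217,0,1,0,0,0.57,0.295,-0.217,0,1]
}}

```text
time: 2.3
tool_pos: [0.4844, 0.2989, 0.2191]
ee_rot: [3.141, -0.001, -2.925]
wrist_force: [0.1, 0.9, 0.5]
width: 0.0944
finger_force: 0.0
```

```bash
cat > lookcap.py <<'E'
from h import *
import sys
o=get_obs(); print(o["time"],o["tool_pos"],o["ee_rot"],o["wrist_force"].round(2) if hasattr(o["wrist_force"],'round') else o["wrist_force"])
c=cam("wrist"); p,d=snapshot("wrist")
cv2.imwrite(f"pics/{sys.argv[1]}.png",cv2.resize(p,(800,600))[:,:,::-1])
np.savez(sys.argv[1]+".npz",p=p,d=d,Rm=c[1],t=c[2])
for t in sys.argv[2:]:
    for r in spot_point("wrist",t)[:4]:
        u=np.array(r["uv"]); ui=np.clip(np.round(u).astype(int),0,[511,383]); dd=d[ui[1],ui[0]]
        print(t,round(r["score"],2),u.round(1),at_d("wrist",u,dd,c).round(4))
    for r in silhouettes("wrist",t)[:2]:
        q=cloud("wrist",d,r["pixels"],c); print(" sil",round(r["score"],2),len(q),np.median(q,0).round(4),cv2.minAreaRect(q[:,:2].astype(np.float32)*1000), np.percentile(q[:,2],[2,10,50,90,98]).round(4))
E
python3 lookcap.py d cap cap_hole_a cap_grip
```

```text
2.3 [0.48440747 0.29892816 0.21913361] [ 3.14106643e+00 -1.09491686e-03 -2.92455872e+00] [0.14 0.89 0.47]
cap 0.87 [476.5 144.2] [0.3974 0.5426 0.0293]
cap 0.78 [254.8 165.4] [0.476  0.2986 0.0352]
cap 0.68 [370.2 325.5] [0.451  0.3209 0.3194]
 sil 0.83 644 [0.6539 0.4608 0.014 ] ((603.7958984375, 412.9161071777344), (361.95184326171875, 56.28899383544922), 40.47271728515625) [0.0003 0.0031 0.014  0.0338 0.0503]
 sil 0.63 4720 [0.4762 0.2969 0.0181] ((485.25634765625, 297.7525939941406), (152.80874633789062, 48.347408294677734), 14.525912284851074) [0.0151 0.0164 0.0181 0.0362 0.0456]
cap_hole_a 0.9 [255.  214.6] [0.5403 0.3132 0.0164]
cap_hole_a 0.82 [251.2 116.7] [0.4266 0.2835 0.0017]
cap_hole_a 0.71 [328.6 310. ] [0.6558 0.4424 0.016 ]
 sil 0.85 583 [0.6542 0.4611 0.0142] ((605.4747924804688, 414.76300048828125), (347.598876953125, 54.07390594482422), 40.5786247253418) [0.0029 0.0056 0.0142 0.0344 0.0518]
 sil 0.62 4803 [0.4758 0.2968 0.018 ] ((488.6394348144531, 298.602294921875), (160.31674194335938, 48.452064514160156), 13.998291015625) [0.0046 0.0163 0.018  0.0362 0.0455]
cap_grip 0.77 [492.1 150.4] [0.4    0.5558 0.04  ]
cap_grip 0.7 [253.3 173.1] [0.4817 0.2981 0.0493]
cap_grip 0.69 [374.5 337.5] [0.4532 0.3223 0.3209]
 sil 0.92 585 [0.6534 0.4614 0.0141] ((609.2172241210938, 419.7264404296875), (289.63226318359375, 52.96546936035156), 40.47272491455078) [0.0015 0.0046 0.0141 0.034  0.0503]
 sil 0.8 4676 [0.4759 0.2968 0.0181] ((484.931640625, 298.9853210449219), (152.78005981445312, 45.784461975097656), 14.386821746826172) [0.0153 0.0164 0.0181 0.0363 0.0456]
```

View pics/d.png

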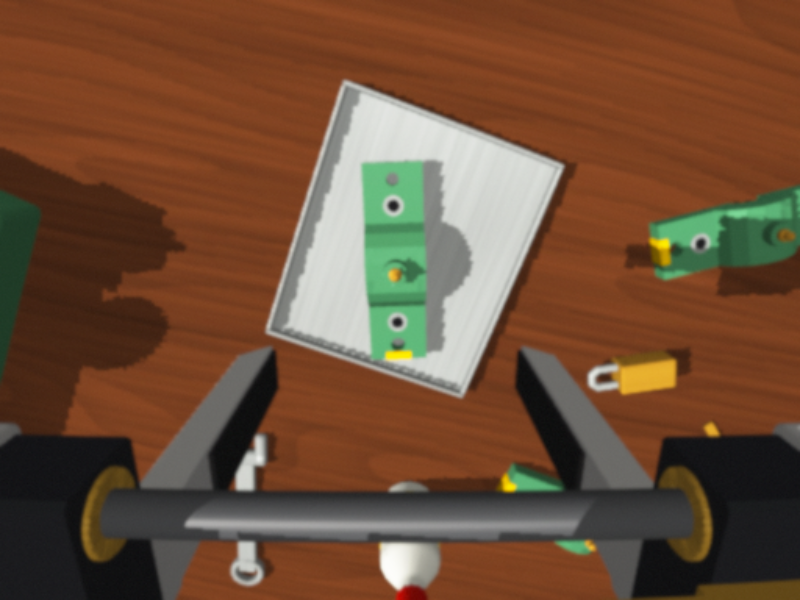

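```bash
cat > fitcap.py <<'E'
from h import *
z=np.load("d.npz"); c=(camera_model("wrist"),z["Rm"],z["t"])
p=cv2.cvtColor(z["p"],cv2.COLOR_RGB2HSV)
q=cloud("wrist",z["d"],(p[:,:,0]>40)&(p[:,:,0]<85)&(p[:,:,1]>60),c)
q=q[(np.hypot(q[:,0]-.485,q[:,1]-.298)<.1)&(q[:,2]>.013)]
f=q[q[:,2]<.021]; r=cv2.minAreaRect(f[:,:2].astype(np.float32)*1000); print(r)
for a in [13.5,14.4,15.2]:
    a=np.deg2rad(a); e=np.array([[np.cos(a),np.sin(a)],[-np.sin(a),np.cos(a)]])
    u=(f[:,:2]-[.485,.298])@e.T; ar=(q[q[:,2]>.026][:,:2]-[.485,.298])@e.T
    g=lambda x:np.percentile(x,[.5,99.5]).round(4)
    print(g(u[:,0]),g(u[:,1]),"arch",g(ar[:,0]),g(ar[:,1]))
    print(" v edges by x", [g(u[(u[:,0]>l)&(u[:,0]<l+.02),1]) for l in (-.065,.04)])
E
python3 fitcap.py
```

```text
((485.00408935546875, 298.2940673828125), (151.68026733398438, 43.710113525390625), 14.38635540008545)
[-0.0752  0.0748] [-0.0219  0.0228] arch [-0.0286  0.0248] [-0.0217  0.0472]
 v edges by x [array([-0.0222,  0.0209]), array([-0.0203,  0.0228])]
[-0.0753  0.0746] [-0.0214  0.022 ] arch [-0.0282  0.0246] [-0.0214  0.0471]
 v edges by x [array([-0.0213,  0.0219]), array([-0.0212,  0.0221])]
[-0.0753  0.0748] [-0.0218  0.0227] arch [-0.0279  0.0247] [-0.0213  0.0469]
 v edges by x [array([-0.0205,  0.0228]), array([-0.022 ,  0.0214])]
```

The cap is at (0.485, 0.298), yaw 14.4°. I'll go down and grip it.

Call:
{"method": "move_arm", "body": {
  "steps": [0,0,0.034,0.0005,-0.0005,-0.04,1,0,0,0.034,0.0005,-0.0005,-0.08,1,0,0,0.034,0.0005,-0.0005,-0.12,1,0,0,0.034,0.0005,-0.0005,-0.15,1,0,0,0.034,0.0005,-0.0005,-0.17,1,0,0,0.034,0.0005,-0.0005,-0.18,1,0,0,0.034,0.0005,-0.0005,-0.19,1,0,0,0.034,0.0005,-0.0005,-0.19,1]
}}

```text
time: 3.45
tool_pos: [0.484, 0.2991, 0.0289]
ee_rot: [-3.141, -0.001, -2.888]
wrist_force: [-0.1, -0.3, 0.2]
width: 0.0937
finger_force: 0.0
```

Call:
{"method": "move_arm", "body": {
  "steps": [0,0,0,0,0,0,0.3,0,0,0,0,0,0,0.3,0,0,0,0,0,0,0.3,0,0,0,0,0,0,0.3,0,0,0,0,0,0,0.3,0,0,0,0,0,0,0.3,0,0,0,0,0,0,0.3,0,0,0,0,0,0,0.3]
}}

```text
time: 4.25
tool_pos: [0.4846, 0.2986, 0.0296]
ee_rot: [-3.141, 0.0, -2.888]
wrist_force: [0.1, -1.4, -0.0]
width: 0.0439
finger_force: 30.0
```

Gripped at 43.9 mm. Now I'll lift and check. A fit of the block from the saved top view can run afterwards.

Call:
{"method": "move_arm", "body": {
  "steps": [0,0,0,0,0,0.01,0,0,0,0,0,0,0.03,0,0,0,0,0,0,0.07,0,0,0,0,0,0,0.11,0,0,0,0,0,0,0.15,0,0,0,0,0,0,0.19,0,0,0,0,0,0,0.23,0,0,0,0,0,0,0.27,0,0,0,0,0,0,0.27,0,0,0,0,0,0,0.27,0]
}}

```text
time: 5.25
tool_pos: [0.4843, 0.2991, 0.2985]
ee_rot: [3.141, -0.001, -2.888]
wrist_force: [-1.0, 0.9, -6.6]
width: 0.0442
finger_force: 30.0
```

```bash
cat > fitblock.py <<'E'
from h import *
import sys
n,f=sys.argv[1:3]; z=np.load(f); c=(camera_model(n),z["Rm"],z["t"]) if "Rm" in z else None
def run(q,lo=.098,hi=.111):
    q=q[(abs(q[:,0]-.61)<.12)&(abs(q[:,1]+.11)<.055)]
    print("z hist",np.histogram(q[:,2],np.arange(.08,.14,.004)))
    s=q[(q[:,2]>lo)&(q[:,2]<hi)]
    print(len(s),np.median(s[:,2]),cv2.minAreaRect(s[:,:2].astype(np.float32)*1000)); return q,s
p=cv2.cvtColor(z["p"],cv2.COLOR_RGB2HSV); m=(p[:,:,1]<70)&(p[:,:,2]>120)|(p[:,:,0]<35)&(p[:,:,0]>20)&(p[:,:,1]>120)
run(cloud(n,z["d"],m,c)); run(cloud(n,z["d"],p[:,:,0]>=0,c))
E
python3 fitblock.py top top0.npz
```

```text
z hist (array([  0,   0,   0,   1,   1, 157, 609, 175, 103,  21,   7,   1,   0,
         0,   0]), array([0.08 , 0.084, 0.088, 0.092, 0.096, 0.1  , 0.104, 0.108, 0.112,
       0.116, 0.12 , 0.124, 0.128, 0.132, 0.136, 0.14 ]))
897 0.10579400371136644 ((605.4655151367188, -110.23542785644531), (168.65211486816406, 106.09371185302734), 7.276993274688721)
z hist (array([  4,  18,  24,  42,  44, 222, 716, 214, 147,  63,  36,  33,  35,
        65,   5]), array([0.08 , 0.084, 0.088, 0.092, 0.096, 0.1  , 0.104, 0.108, 0.112,
       0.116, 0.12 , 0.124, 0.128, 0.132, 0.136, 0.14 ]))
1124 0.1056900840343599 ((620.78564453125, -108.82659912109375), (205.42306518554688, 106.99935150146484), 5.318170070648193)
```

Lifted: 6.6 N, grip holding. Going past the block to see it from the wrist.

Call:
{"method": "move_arm", "body": {
  "steps": [0,0,-0.02,0.02,-0.041,0.0,0,0,0,-0.04,0.04,-0.082,0.01,0,0,0,-0.06,0.06,-0.123,0.01,0,0,0,-0.08,0.08,-0.164,0.02,0,0,0,-0.1,0.1,-0.205,0.02,0,0,0,-0.12,0.12,-0.246,0.02,0,0,0,-0.12,0.14,-0.287,0.02,0,0,0,-0.12,0.16,-0.328,0.02,0,0,0,-0.12,0.18,-0.369,0.02,0,0,0,-0.12,0.195,-0.405,0.02,0,0,0,-0.12,0.195,-0.405,0.02,0,0,0,-0.12,0.195,-0.405,0.02,0]
}}

```text
time: 6.45
tool_pos: [0.6789, -0.1068, 0.3134]
ee_rot: [3.137, -0.009, -3.01]
wrist_force: [0.2, 0.6, -5.2]
width: 0.0441
finger_force: 30.0
```

```bash
python3 lookcap.py e block dowel_a rubber_crest spindle_top; python3 fitblock.py wrist e.npz
```

```text
6.45 [ 0.67887646 -0.10681196  0.31336159] [ 3.13716435 -0.00904822 -3.01013795] [ 0.15  0.57 -5.18]
 sil 0.71 2821 [ 0.5559 -0.1043  0.1054] ((599.4942016601562, -113.06219482421875), (48.3681526184082, 176.09942626953125), 77.80976867675781) [0.0966 0.104  0.1054 0.1065 0.1075]
 sil 0.16 1356 [0.7378 0.2117 0.0074] ((747.8242797851562, 214.3734130859375), (173.23133850097656, 38.5003547668457), 8.88154125213623) [0.0004 0.0042 0.0074 0.0089 0.0096]
dowel_a 0.87 [273.8  51.1] [ 0.5454 -0.1016  0.1142]
dowel_a 0.66 [253.  309.8] [ 0.7299 -0.1007  0.3019]
dowel_a 0.3 [251.7 223.5] [ 0.6636 -0.1101  0.3172]
 sil 0.75 2825 [ 0.556  -0.104   0.1054] ((604.0335693359375, -112.40210723876953), (54.163604736328125, 166.69525146484375), 78.7158432006836) [0.0963 0.104  0.1054 0.1065 0.1075]
rubber_crest 0.6 [255.7 104.4] [ 0.603  -0.1138  0.1356]
 sil 0.85 295 [ 0.6    -0.115   0.1327] ((601.222900390625, -114.11207580566406), (21.21331214904785, 18.075605392456055), 77.60736083984375) [0.1297 0.1307 0.1327 0.1342 0.135 ]
 sil 0.51 2920 [ 0.5563 -0.104   0.1053] ((600.1658935546875, -111.923
[... 380 characters left out ...]
  3,    4,  104, 2092,  265,  310,   54,   12,
         32,    2,    8,    0]), array([0.08 , 0.084, 0.088, 0.092, 0.096, 0.1  , 0.104, 0.108, 0.112,
       0.116, 0.12 , 0.124, 0.128, 0.132, 0.136, 0.14 ]))
2340 0.1055261174362509 ((595.6994018554688, -110.30821228027344), (156.04530334472656, 105.60494995117188), 6.737398624420166)
z hist (array([   4,   10,   11,   54,   66,  206, 2604,  344,  427,  144,  103,
         75,  123,  228,    0]), array([0.08 , 0.084, 0.088, 0.092, 0.096, 0.1  , 0.104, 0.108, 0.112,
       0.116, 0.12 , 0.124, 0.128, 0.132, 0.136, 0.14 ]))
3042 0.10544024181097095 ((619.8076171875, -108.48645782470703), (204.41650390625, 107.59147644042969), 6.219010353088379)
```

View pics/e.png

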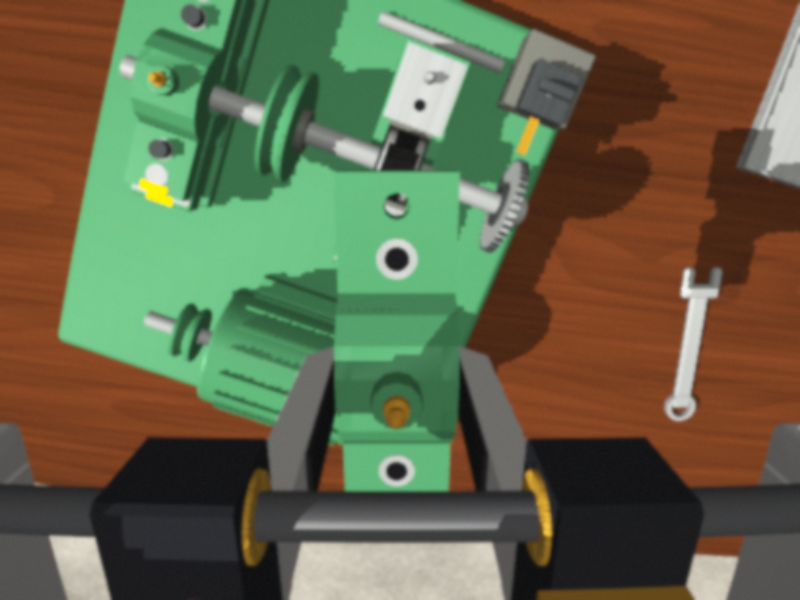

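The block's yaw is about -12°. Its face and dowel b show at (430,90) in e.png, and the held cap lies square in the fingers. Next I'll fit the edges of the block face in both views.

```bash
cat > fit2.py <<'E'
from h import *
for n,f in [("top","top0.npz"),("wrist","e.npz")]:
    z=np.load(f); c=(camera_model(n),z["Rm"],z["t"]) if "Rm" in z else None
    p=cv2.cvtColor(z["p"],cv2.COLOR_RGB2HSV)
    q=cloud(n,z["d"],p[:,:,0]>=0,c); O=np.array([.607,-.115])
    q=q[(q[:,2]>.100)&(q[:,2]<.1105)]
    for a in (-11,-12,-13,-14):
        r=np.deg2rad(a); e=np.array([[np.cos(r),np.sin(r)],[-np.sin(r),np.cos(r)]])
        u=(q[:,:2]-O)@e.T; w=u[(abs(u[:,0])<.1)&(abs(u[:,1])<.035)]
        g=lambda x:np.percentile(x,[1,99]).round(4) if len(x)>20 else None
        print(n,a,"x",g(w[abs(w[:,1])<.018,0]),"y-edges by x",[g(w[(w[:,0]>l)&(w[:,0]<l+.02),1]) for l in (-.08,-.05,.03,.06)])
for n,t in [("top","dowel_a"),("wrist","dowel_a")]:
    uv=[(380.4,185.3),(382.2,134.2)] if n=="top" else [(273.8,51.1)]
    z=np.load({"top":"top0.npz","wrist":"e.npz"}[n]); c=(camera_model(n),z["Rm"],z["t"]) if "Rm" in z else None
    for u in uv: print(n,u,at_z(n,u,.1165,c).round(4))
z=np.load("e.npz"); a=cv2.resize(z["p"][0:130,200:330],(400,400),interpolation=2)
z=np.load("top0.npz"); b=cv2.resize(z["p"][115:200,345:430],(400,400),interpolation=2)
cv2.imwrite("pics/f.png",np.hstack([a,b])[:,:,::-1])
E
python3 fit2.py
```

```text
top -11 x [-0.0856  0.0809] y-edges by x [array([-0.0195,  0.0263]), array([-0.0201,  0.0253]), array([-0.022 ,  0.0214]), array([-0.0245,  0.0221])]
top -12 x [-0.0856  0.0809] y-edges by x [array([-0.0207,  0.0253]), array([-0.0207,  0.0245]), array([-0.0216,  0.0222]), array([-0.0232,  0.0233])]
top -13 x [-0.0857  0.0808] y-edges by x [array([-0.0218,  0.024 ]), array([-0.0214,  0.0238]), array([-0.021 ,  0.0233]), array([-0.022 ,  0.0245])]
top -14 x [-0.0857  0.081 ] y-edges by x [array([-0.0229,  0.0228]), array([-0.0221,  0.0231]), array([-0.0203,  0.0241]), array([-0.0207,  0.0257])]
wrist -11 x [-0.0862  0.0297] y-edges by x [array([-0.0215,  0.0252]), array([-0.0225,  0.0247]), None, None]
wrist -12 x [-0.0862  0.0296] y-edges by x [array([-0.0228,  0.024 ]), array([-0.0232,  0.0241]), None, None]
wrist -13 x [-0.0861  0.0294] y-edges by x [array([-0.0239,  0.0228]), array([-0.0239,  0.0235]), None, None]
wrist -14 x [-0.0861  0.0293] y-edges by x [array([-0.0252,  0.0216]), array([-0.0246,  0.0228]), None, None]
top (380.4, 185.3) [ 0.5404 -0.1032  0.1165]
top (382.2, 134.2) [ 0.6642 -0.1283  0.1165]
wrist (273.8, 51.1) [ 0.5457 -0.1017  0.1165]
```

View pics/f.png

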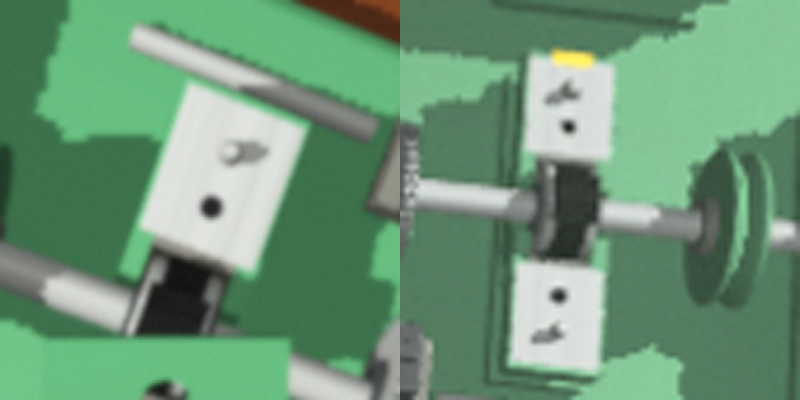

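Call:
{"method": "move_arm", "body": {
  "steps": [0,0,-0.1,-0.014,0.029,0,0,0,0,-0.2,-0.028,0.058,0,0,0,0,-0.3,-0.042,0.087,0,0,0,0,-0.351,-0.042,0.087,0,0,0,0,-0.351,-0.042,0.087,0,0,0,0,-0.351,-0.042,0.087,0,0]
}}

```text
time: 7.5
tool_pos: [0.6375, -0.0191, 0.3198]
ee_rot: [-3.141, 0.001, 2.925]
wrist_force: [0.3, 0.3, -5.3]
width: 0.0439
finger_force: 30.0
```

```bash
python3 lookcap.py g dowel_a rubber_crest | grep -v sil; sed -i 's/("top","top0.npz"),("wrist","e.npz")\]:$/("wrist","g.npz")]:/; /^for n,t/,$d' fit2.py; python3 fit2.py
```

```text
7.5 [ 0.63752433 -0.01907142  0.31976157] [-3.14141678e+00  6.53261155e-04  2.92489918e+00] [ 0.34  0.28 -5.3 ]
dowel_a 0.66 [167.1 101.7] [ 0.5411 -0.0981  0.1142]
dowel_a 0.58 [172.2 210. ] [ 0.6671 -0.1288  0.1158]
rubber_crest 0.84 [167.9 160.7] [ 0.604  -0.1106  0.1337]
wrist -11 x [-0.086   0.0819] y-edges by x [array([-0.0214,  0.0255]), array([-0.0222,  0.0246]), array([-0.0247,  0.0224]), array([-0.0257,  0.0215])]
wrist -12 x [-0.0862  0.082 ] y-edges by x [array([-0.0226,  0.0242]), array([-0.0228,  0.0239]), array([-0.0239,  0.0231]), array([-0.0244,  0.0226])]
wrist -13 x [-0.0864  0.0819] y-edges by x [array([-0.0237,  0.023 ]), array([-0.0235,  0.0232]), array([-0.0233,  0.0238]), array([-0.0233,  0.0239])]
wrist -14 x [-0.0862  0.0819] y-edges by x [array([-0.0249,  0.0219]), array([-0.0241,  0.0225]), array([-0.0225,  0.0245]), array([-0.0222,  0.0252])]
```

View pics/g.png

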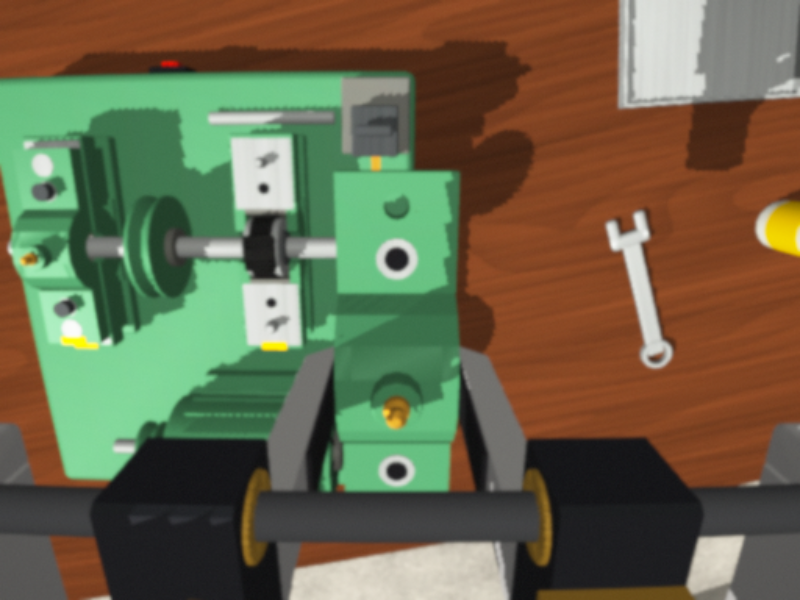

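Block fit: origin (0.605, -0.1146), joint z 0.1055, yaw -12.7°. Moving over it and down to just above the dowels.

Call:
{"method": "move_arm", "body": {
  "steps": [0,0,-0.005,-0.011,-0.032,0,0,0,0,-0.005,-0.022,-0.064,0,0,0,0,-0.005,-0.0325,-0.0955,0,0,0,0,-0.005,-0.0325,-0.0955,-0.04,0,0,0,-0.005,-0.0325,-0.0955,-0.08,0,0,0,-0.005,-0.0325,-0.0955,-0.12,0,0,0,-0.005,-0.0325,-0.0955,-0.15,0,0,0,-0.005,-0.0325,-0.0955,-0.165,0,0,0,-0.005,-0.0325,-0.0955,-0.165,0,0,0,-0.005,-0.0325,-0.0955,-0.165,0]
}}

```text
time: 8.75
tool_pos: [0.6059, -0.1149, 0.1561]
ee_rot: [-3.142, 0.002, 2.919]
wrist_force: [0.6, -0.1, -4.8]
width: 0.0435
finger_force: 30.0
```

```bash
cat > st.py <<'E'
from h import *
import sys
o=get_obs(); print(o["time"],np.array(o["tool_pos"]).round(4),np.array(o["ee_rot"]).round(4),np.array(o["wrist_force"]).round(1),np.array(o["wrist_torque"]).round(2))
if len(sys.argv)>1:
    c=cam("wrist"); p,d=snapshot("wrist"); a=p[60:330,130:400]
    s,_=snapshot("scene"); b=s[140:240,90:190]
    cv2.imwrite(f"pics/{sys.argv[1]}.png",np.hstack([cv2.resize(a,(400,400)),cv2.resize(b,(400,400),interpolation=2)])[:,:,::-1])
E
python3 st.py h
```

```text
8.75 [ 0.6059 -0.1149  0.1561] [-3.1415e+00  2.5000e-03  2.9186e+00] [ 0.6 -0.1 -4.8] [ 0.02 -0.02  0.03]
```

View pics/h.png

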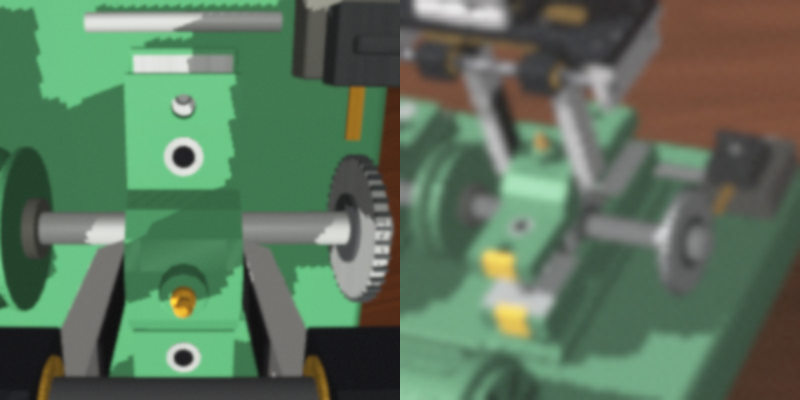

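Dowel b shows through the small hole at (183,103), and both yellow marks are at the near end. Going down slowly onto the dowels.

Call:
{"method": "move_arm", "body": {
  "steps": [0,0,0,-0.0005,0,-0.003,0,0,0,0,-0.0005,0,-0.006,0,0,0,0,-0.0005,0,-0.009,0,0,0,0,-0.0005,0,-0.012,0,0,0,0,-0.0005,0,-0.014,0,0,0,0,-0.0005,0,-0.016,0,0,0,0,-0.0005,0,-0.016,0,0,0,0,-0.0005,0,-0.016,0]
}}

```text
time: 9.65
tool_pos: [0.6045, -0.1145, 0.1384]
ee_rot: [3.141, -0.0, 2.919]
wrist_force: [-0.4, 0.1, -5.5]
width: 0.0436
finger_force: 30.0
```

```bash
python3 st.py
```

```text
9.65 [ 0.6045 -0.1145  0.1384] [ 3.1415e+00 -1.0000e-04  2.9188e+00] [-0.4  0.1 -5.5] [ 0.04 -0.02  0.04]
```

The cap is 5 mm onto the dowels with no side force. Pressing on.

Call:
{"method": "move_arm", "body": {
  "steps": [0,0,0,0,0,-0.002,0,0,0,0,0,0,-0.003,0,0,0,0,0,0,-0.004,0,0,0,0,0,0,-0.005,0,0,0,0,0,0,-0.006,0,0,0,0,0,0,-0.006,0,0,0,0,0,0,-0.006,0]
}}

```text
time: 10.35
tool_pos: [0.6046, -0.1145, 0.1338]
ee_rot: [-3.142, 0.001, 2.919]
wrist_force: [-4.0, 1.3, 3.7]
width: 0.0437
finger_force: 30.0
```

```bash
python3 st.py
```

```text
10.35 [ 0.6046 -0.1145  0.1338] [-3.1416e+00  1.1000e-03  2.9188e+00] [-4.   1.3  3.7] [ 0.19  0.7  -0.03]
```

Call:
{"method": "move_arm", "body": {
  "steps": [0,0,0,-0.0006,0.0002,0,0,0,0,0,-0.0006,0.0002,-0.001,0,0,0,0,-0.0006,0.0002,-0.0015,0,0,0,0,-0.0006,0.0002,-0.002,0,0,0,0,-0.0006,0.0002,-0.0025,0,0,0,0,-0.0006,0.0002,-0.0025,0,0,0,0,-0.0006,0.0002,-0.0025,0]
}}

```text
time: 11.05
tool_pos: [0.6046, -0.1145, 0.1319]
ee_rot: [-3.141, 0.003, 2.919]
wrist_force: [-3.5, 0.9, 7.2]
width: 0.0437
finger_force: 30.0
```

```bash
python3 st.py
```

```text
11.05 [ 0.6046 -0.1145  0.1319] [-3.1415e+00  2.7000e-03  2.9188e+00] [-3.5  0.9  7.2] [ 0.13  0.63 -0.  ]
```

Call:
{"method": "move_arm", "body": {
  "steps": [0,0,0,-0.0004,0,-0.0005,0,0,0,0,-0.0004,0,-0.001,0,0,0,0,-0.0004,0,-0.001,0,0,0,0,-0.0004,0,-0.001,0]
}}

```text
time: 11.45
tool_pos: [0.6046, -0.1145, 0.1317]
ee_rot: [-3.142, 0.004, 2.919]
wrist_force: [-3.3, 1.0, 9.1]
width: 0.0437
finger_force: 30.0
```

```bash
python3 st.py
```

```text
11.45 [ 0.6046 -0.1145  0.1317] [-3.1416  0.004   2.9189] [-3.3  1.   9.1] [ 0.11  0.64 -0.02]
```

Call:
{"method": "move_arm", "body": {
  "steps": [0,0,0,-0.0003,0,-0.0005,0,0,0,0,-0.0003,0,-0.001,0,0,0,0,-0.0003,0,-0.001,0,0,0,0,-0.0003,0,-0.001,0]
}}

```text
time: 11.85
tool_pos: [0.6046, -0.1145, 0.1316]
ee_rot: [3.142, 0.005, 2.919]
wrist_force: [-3.0, 1.2, 11.5]
width: 0.0435
finger_force: 30.0
```

```bash
python3 st.py
```

```text
11.85 [ 0.6046 -0.1145  0.1316] [3.1416 0.0054 2.919 ] [-3.   1.2 11.5] [ 0.24  0.83 -0.04]
```

The force rises as the tool tilts slightly, with the far end up. I'll level it about the spindle axis and watch the torque.

Call:
{"method": "move_arm", "body": {
  "steps": [0.001,0.003,0,0,0,0,0,0.0015,0.006,0,0,0,0,0,0.0015,0.006,0,0,0,0,0,0.0015,0.006,0,0,0,0,0]
}}

```text
time: 12.25
tool_pos: [0.6046, -0.1145, 0.1316]
ee_rot: [3.141, -0.001, 2.919]
wrist_force: [-4.3, 1.1, 12.3]
width: 0.0437
finger_force: 30.0
```

```bash
python3 st.py k
```

```text
12.25 [ 0.6046 -0.1145  0.1316] [ 3.1415e+00 -8.0000e-04  2.9190e+00] [-4.3  1.1 12.3] [0.18 0.79 0.01]
```

View pics/k.png

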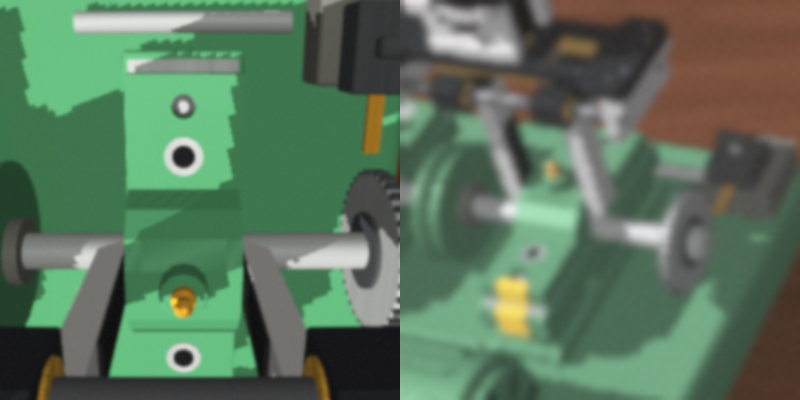

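The cap looks seated: the two yellow marks meet at (513,305). The remaining torque comes only from a small side force against the dowels. I'll relieve that, add some push for margin, and check the flange heights by depth.

Call:
{"method": "move_arm", "body": {
  "steps": [0,0,0,-0.001,0.0003,-0.0005,0,0,0.001,0,-0.0015,0.0004,-0.001,0,0,0.001,0,-0.0015,0.0004,-0.002,0,0,0.001,0,-0.0015,0.0004,-0.002,0,0,0.001,0,-0.0015,0.0004,-0.002,0]
}}

```text
time: 12.85
tool_pos: [0.6045, -0.1145, 0.1315]
ee_rot: [-3.141, 0.003, 2.919]
wrist_force: [-2.4, 0.4, 16.1]
width: 0.0433
finger_force: 30.0
```

```bash
python3 st.py
cat > chk.py <<'E'
from h import *
r=np.deg2rad(-12.7); e=np.array([[np.cos(r),np.sin(r)],[-np.sin(r),np.cos(r)]])
for n in ("wrist","top","scene"):
    c=cam(n); p,d=snapshot(n); q=cloud(n,d,d>0,c)
    u=(q[:,:2]-[.6048,-.1146])@e.T
    for nm,lo,hi,zl,zh in [("capb",-.072,-.057,.11,.128),("capb2",-.045,-.037,.11,.128),("capa2",.037,.045,.11,.128),("capa",.057,.073,.11,.128),("face-",-.084,-.079,.098,.112),("face+",.079,.084,.098,.112)]:
        s=q[(u[:,0]>lo)&(u[:,0]<hi)&(abs(u[:,1])<.018)&(q[:,2]>zl)&(q[:,2]<zh)]
        if len(s)>15: print(n,nm,len(s),np.median(s[:,2]).round(4))
E
python3 chk.py
```

```text
12.85 [ 0.6045 -0.1145  0.1315] [-3.1413e+00  2.8000e-03  2.9190e+00] [-2.4  0.4 16.1] [ 0.14  0.62 -0.04]
wrist capb 1739 0.119
wrist capb2 840 0.1193
wrist capa2 595 0.1193
wrist face- 549 0.1052
top capb 98 0.119
top capb2 48 0.1195
top face- 37 0.1049
scene capb 24 0.1193
scene capa2 30 0.1196
scene capa 63 0.1189
scene face+ 19 0.1049
```

The flanges stand 14 mm over the face at both ends, so the joint is closed. The net push is about 21 N. One small levelling and a hold, then I'll hand it in.

Call:
{"method": "move_arm", "body": {
  "steps": [0.0006,0.0028,0,0,0,0,0,0.0006,0.0028,0,0,0,0,0,0.0006,0.0028,0,0,0,0,0,0.0006,0.0028,0,0,0,0,0,0.0006,0.0028,0,0,0,0,0,0.0006,0.0028,0,0,0,0,0]
}}

```text
time: 13.6
tool_pos: [0.6046, -0.1145, 0.1315]
ee_rot: [-3.141, 0.0, 2.919]
wrist_force: [-2.8, 0.7, 14.5]
width: 0.0435
finger_force: 30.0
```

```bash
python3 st.py; python3 chk.py | grep wrist; python3 st.py
```

```text
13.6 [ 0.6046 -0.1145  0.1315] [-3.1413e+00  1.0000e-04  2.9190e+00] [-2.8  0.7 14.5] [0.19 0.57 0.02]
wrist capb 1740 0.119
wrist capb2 839 0.1194
wrist capa2 592 0.1193
wrist face- 492 0.1052
13.75 [ 0.6046 -0.1145  0.1315] [-3.1412e+00  1.0000e-04  2.9190e+00] [-2.4  1.  16. ] [0.13 0.57 0.01]
```

It's level, steady and closed.

```bash
python3 -c "
from bench import *
print(close_job())"
```

```text
the job is handed in; nothing more can be done
None
```

The cap from the tray is on the block's two dowels with the yellow marks at the same end, held pressed home with the joint closed at both ends (flanges 14 mm above the block face by depth), and the job is handed in at about 14 s; the judge's verdict was not shown.

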